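# Gauge the pump guide bars for wear

## Task

Check both loose pump guide bars for wear in the stepped go/no-go gauge. One bar at a time, lower it gently, lengthwise along the slot and across both jaw plates, until you feel it stop: a bar that stops on the upper (no-go) step is sound, one that goes on down to the bottom of the slot is worn. Put each bar away before testing the other: the sound bar goes flat in the top drawer of the small cabinet, which must be pulled out to its stop and left open, and the worn one flat in the steel pan; lay them down, do not drop them, and do not disturb the timer, beaker and spanner.

Things in the scene. Friction and masses are not known exactly. Their poses are not given: they have to be found in the camera images.
- bar_1: aluminium pump guide bar, 130 mm long, 24 high, 20 wide if sound, about 4 mm narrower if worn (one of the two bars is; which one is unknown), 0.1 to 0.25 kg, screw holes and a fine groove in its top; lies flat on the bench at the robot's right, pointing roughly away from the robot. Origin: centre of its underside; x along its length, y across its width, z up
- bar_2: the second guide bar: same description, axes and origin as the first
- gauge: stepped go/no-go gauge, fixed: dark base plate 140 x 90 x 10 mm with two upright steel jaw plates 80 mm wide, 49 high, 14 thick along x, centred at x = -42 and +42 mm (70 mm free between them for the fingers). One slot, open at the top, runs along x through both plates at y = 0. Origin: centre of the base's underside, on the bench; x along the slot, y across it, z up
- gauge_step (a point): centre of the slot, level with its no-go step, 30 mm above the bench. Above it the go gap is 22 mm wide up to z = 42 mm, where chamfers open it to a 30 mm mouth at 49 mm (a bar caught higher than 35 mm is off-centre: shift it). A sound bar stops with its underside here. Centre the bar within 15 mm along x. 5 N at 25 mm/s suffices; never over 100 N
- gauge_bottom (a point): centre of the slot at its bottom in the jaw plates, 18 mm above the bench; axes as the gauge. The no-go gap, 18 mm wide, runs from here up to the step at 30 mm. A worn bar stops with its underside here. The base plate between the jaws lies 8 mm lower still
- drawer (a joint): opening of the top drawer in m: 0 shut, 0.166 at its stop; slides on a light friction of about 1 N with 4 N per m/s of drag; stays where it is left
- cabinet: small cabinet, fixed, grey sheet steel with two white drawers one above the other, 220 deep x 170 wide x 130 mm high; only the top drawer is used. Origin: centre of its underside; x to its back, y across, z up. Its top begins 104 mm in front of the origin
- drawer_handle (a point): middle of the top drawer's handle: a level steel bar 11 mm thick, 90 mm long, 95 mm above the bench, 35 mm below the cabinet's top; its axis stands 35 mm in front of the drawer's face (30 mm clear behind it), its posts 38 mm either side of the middle. The drawer pulls out along -x of this point; y along the handle, z up
- drawer_floor (a point): where, with the top drawer fully out, the middle of its uncovered floor lies, 76 mm above the bench; fixed to the cabinet, does not move with the drawer; x back into the cabinet, y across. The uncovered floor runs 80 mm to the front, 80 mm to the back and 74 mm to either side of it. Side walls rise 32 mm above the floor, the front panel 45 mm
- reject_pan: shallow open steel pan, fixed on the bench, 190 x 100 x 28 mm, walls and floor 3 mm; origin: centre of its underside, x along its length
- reject_pan_in (a point): centre of the pan's inner floor, 3 mm above the bench; x along its length (inside 184 x 94 mm)
- timer: bystander: digital timer, 37 x 66 x 62 mm, standing on the bench; origin under its centre
- beaker: bystander: glass beaker, 54 mm wide, 68 mm high; origin under its centre
- spanner: bystander: thin open-end spanner, 132 mm long, 4 mm thick, lying flat; origin under its centre

How it is judged:
By the outcome, as a careful person would: the job done as asked, in the order asked, and still so for the second after the job is handed in, with the robot touching nothing.
It also fails if it takes over 72 s, if anything falls off the work surface, if the arm or the gripper's body presses on something with over 40 N, if the wrist force passes 120 N, or if a joint passes its speed limit or range.

## Robot

A 7-joint arm with a two-finger parallel gripper is mounted at the origin on a cart in front of the work surface, level with it; the furniture and walls round the work are solid. World frame = base frame: x ahead of the robot, y to its left, z up, the work surface at z = 0. Lengths are in m, angles in rad, forces in N, time in s.
With the tool pointing down it reaches from about 0.425 to 0.875 m from the base axis. Payload 4.7 kg.
Tool frame: the origin (TCP) lies at the very end of the fingers, on their centre line; the grasp point (between the pads) lies 19 mm behind it (arm.tcp_to_grasp is the distance from the TCP to the grasp point, in m); z points along the fingers, y is the line along which they close (so a half turn about z gives the same grasp; the last joint's range is limited). The gripper opens to 87 mm and grips with 3 to 60 N. Pads are 19 mm wide; open, the fingers measure 117 mm over their backs; the gripper's body (75 mm by 190 mm) begins 51 mm behind the grasp point.
Start: joints at [-1.291, 0.321, -0.07, 1.45, 0.023, 1.371, -0.057], TCP at [0.171, 0.627, 0.223] pointing down, gripper open.
Joint ranges: [-2.86, 2.86], [-0.3, 2.09], [-1.38, 1.24], [0.06, 2.45], [-1.56, 4.7], [0.09, 2.05], [-2.69, 2.69]. Speed limits (rad/s): [2.57, 2.57, 3.14, 3.14, 3.14, 3.14, 3.14].

## Interface

Orientations are given as [roll, pitch, yaw] about the fixed x, y, z axes, in that order (R = Rz(yaw) Ry(pitch) Rx(roll)).
In Python, from bench import telemetry, cams, job, cut_out, arm gives the robot as it stands.
- The arm moves only by the shell command python3 -m jog 'ROWS' [FORCE]. ROWS is JSON, a list of rows, each a list of 7 numbers: the shift along the tool's x, y, z scaled (see below), then the turn, a rotation vector about the tool's x, y, z scaled (see below), then the gripper command: -1 is fully open, 1 is shut, values between are in proportion. A call has exactly 5 rows; each row shifts and turns the commanded pose from where the row before left it, along the tool's axes as they then stand; what a row does not reach is not made up. The controller multiplies each number of a shift by 0.4 m and each number of a turn by pi rad. A row lasts 1/12 s, in which the tool goes at most 41.7 mm and 7.16 degrees, less where a joint would pass 70% of its speed; a pose out of reach is approached as far as the arm can. A call with a number of a shift or a turn outside -1 to 1 is refused whole. A call with a gripper value outside its range is refused whole. The fingers move at their own pace and stop on an object; FORCE is the grip in N (left out, the last holds). Time passes only in rows, so rows that do not move let the fingers close, or fill a call up. It gives the time, the measured TCP pose, the force, the opening and the grip force at its end, in the units of the state.
- telemetry.state(): the state, without advancing time (a new reading comes with each control period).
- cams.grab_frame(name): name is "scene" or "top" or "wrist"; returns a dict with "img" (400x640x3 uint8, blue, green, red), "K" (3x3 intrinsics, pixels), "world_from_camera" (4x4, takes a point from camera to world coordinates); the wrist camera has in their place "hand_eye" (4x4, takes a point from camera to tool coordinates, whose origin is the TCP and whose axes are the flange's). Camera axes: x right, y down, z forward; pixel columns grow to the right and rows downward; lengths in m; the calibration is good to about 2 mm. A picture is of the moment at which its call begins: read the wrist's pose just before it. There is no depth.
- job.hand_in(): hands the job in; it is judged then, once.
Trained networks look in the newest picture that a camera, given by its name, has taken for a name from the list of things; names that differ only in an ending like _2 or _b are one class to them, and where a whole thing is asked for, a point or a joint stands for the part that bears it (a point fixed in the world has none). Each returns a list of dicts, best first, with "score" (0 to 1); they miss things now and then, are a little off and sometimes report something else, mostly with a low value. They report only what shows in the picture. A call takes as long as a camera call.
- cut_out(camera, target): "mask" (400x640 bool, what is visible of it) and "centre" ([column, row] in pixels, amid what is visible of it).
The state is a dict: "t": time; "joints": joint angles; "joint_velocities": joint speeds; "joint_torque": joint torques, N m; "eef_pos": TCP position; "eef_rot": TCP orientation; "force": force on the tool from outside, world axes, zero at the start; "ft_torque": the same for the moment, N m; "finger_gap": opening from 0.0 (shut) to 1.0 (fully open); "gripper_force": force on a finger pad.
Only numpy, scipy, OpenCV 4.12 (cv2) and the standard library are available. Lean on these libraries where they do the work, as an engineer would, in place of code of your own. Each camera call takes 0.05 s, during which the arm holds its last target. There are 200 camera calls.

## Working session

There is one attempt and no reset: what is moved stays moved. The work goes in short steps, Python scripts to look and compute and a shell command to move; the robot and the scene stay as the last step left them, time stands still between calls to the robot, and variables do not carry over. Pictures are saved under pics/ and viewed, at most 10 in all, crops included, and the job is handed in when it is done.

```bash
ls; mkdir -p pics
python3 - <<'E'
from bench import telemetry,cams,cut_out,arm
import cv2,numpy as np
print(telemetry.state(),arm.tcp_to_grasp)
for c in("scene","top"):
    f=cams.grab_frame(c);cv2.imwrite(f"pics/{c}0.png",f["img"]);print(c,f["K"].tolist(),np.round(f["world_from_camera"],4).tolist())
    for n in["bar_1","gauge","cabinet","drawer_handle","reject_pan","timer","beaker","spanner"]:
        for d in cut_out(c,n)[:3]:print(n,round(d["score"],2),np.round(d["centre"],1).tolist(),int(d["mask"].sum()))
E
```

```text
pics
{'t': 0.0, 'joints': array([-1.29088569,  0.32180668, -0.07010351,  1.45165147,  0.02259075,
        1.3708079 , -0.05688442]), 'joint_velocities': array([-0.00136156, -0.00080841,  0.00016848,  0.00143024,  0.00067768,
       -0.00202458, -0.00090633]), 'joint_torque': array([-5.01539198e-04, -4.91292965e+01, -4.03942857e-01, -3.12515938e+01,
       -6.38347096e-02,  4.40697314e-02,  1.77578886e-04]), 'eef_pos': array([0.17063935, 0.62663418, 0.22148407]), 'eef_rot': array([-3.13970835e+00,  8.31140417e-05,  2.87584370e+00]), 'force': array([-0.78974885,  0.4462907 ,  0.52460103]), 'ft_torque': array([ 0.00775241, -0.01122217,  0.04305684]), 'gripper_force': 0.0, 'finger_gap': 0.996965032145963} 0.0187
scene [[433.2260592641055, 0.0, 309.8048443848459], [0.0, 433.2260592641055, 206.41504731709674], [0.0, 0.0, 1.0]] [[0.5043, -0.5207, 0.6889, -0.3817], [-0.8634, -0.2899, 0.413, -0.6226], [-0.0153, -0.803, -0.5957, 0.931], [0.0, 0.0, 0.0, 1.0]]
bar_1 0.64 [380.3, 291.0] 312
bar_1 0.57 [335.4, 271.6] 312
gauge 0.81 [299.5, 249.5] 1109
cabinet 0.57 [239.1, 164.0] 3381
drawer_handle 0.97 [225.2, 172.2] 774
reject_pan 0.73 [262.3, 240.8] 1621
reject_pan 0.23 [312.3, 215.5] 38
timer 0.6 [280.8, 196.1] 294
timer 0.28 [258.4, 239.6] 1633
beaker 0.78 [311.0, 193.2] 287
spanner 0.41 [317.1, 216.1] 16
top [[492.5303389173201, 0.0, 328.1744110568204], [0.0, 492.5303389173201, 192.03935666750957], [0.0, 0.0, 1.0]] [[0.0184, -0.9982, 0.0576, 0.5146], [-0.9998, -0.0177, 0.0114, -0.0282], [-0.0103, -0.0578, -0.9983, 1.3213], [0.0, 0.0, 0.0, 1.0]]
bar_1 0.8 [405.4, 246.9] 440
bar_1 0.57 [457.9, 249.3] 359
gauge 0.93 [347.9, 237.6] 1799
cabinet 0.65 [193.3, 139.3] 8332
drawer_handle 0.93 [187.8, 182.0] 1199
reject_pan 0.93 [299.1, 242.8] 2785
timer 0.58 [278.8, 161.8] 380
timer 0.32 [300.6, 247.2] 2820
beaker 0.97 [312.3, 137.7] 384
spanner 0.62 [319.4, 188.6] 202
```

Run:
```python
import cv2
i=cv2.imread("pics/top0.png")[80:300,130:500];cv2.imwrite("pics/topc.png",cv2.resize(i,None,fx=2.1,fy=2.1,interpolation=cv2.INTER_CUBIC))
```

```text
(no output)
```

View pics/topc.png

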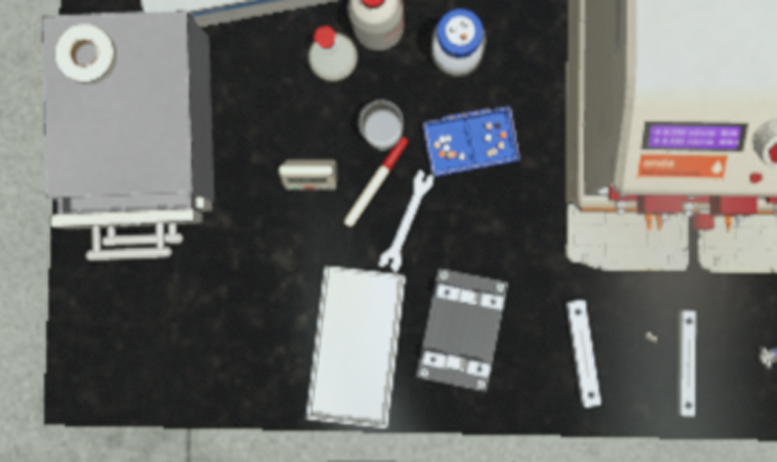

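View pics/scene0.png

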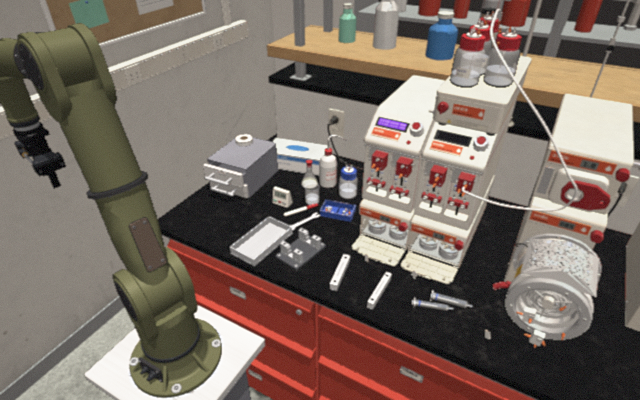

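```bash
cat > h.py <<'E'
from bench import telemetry,cams,cut_out
import numpy as np,cv2
from scipy.spatial.transform import Rotation as Ro
def pose():
    s=telemetry.state();T=np.eye(4);T[:3,:3]=Ro.from_euler('xyz',s["eef_rot"]).as_matrix();T[:3,3]=s["eef_pos"];return T,s
def grab(c,save=None):
    T,s=pose();f=cams.grab_frame(c)
    if save:cv2.imwrite(f"pics/{save}.png",f["img"])
    f["W"]=T@f["hand_eye"] if c=="wrist" else f["world_from_camera"];return f
def toplane(f,uv,z):
    uv=np.atleast_2d(uv).astype(float);r=np.c_[uv,np.ones(len(uv))]@np.linalg.inv(f["K"]).T@f["W"][:3,:3].T
    o=f["W"][:3,3];return (o+r*((z-o[2])/r[:,2])[:,None])[:,:2]
def rect(f,mask,z):
    c=max(cv2.findContours(mask.astype(np.uint8),0,2)[0],key=cv2.contourArea)[:,0]
    (x,y),(w,h),a=cv2.minAreaRect((toplane(f,c,z)*1000).astype(np.float32))
    a=a if w>h else a+90
    return np.round([x,y,max(w,h),min(w,h),(a+90)%180-90],1)   # mm, deg of long axis
def go(p,yaw,tilt=None):
    "shift (units) in present tool axes; turn to tool-down yaw"
    T,s=pose();d=T[:3,:3].T@(np.array(p)-T[:3,3]);R=T[:3,:3].T@Ro.from_euler('xyz',[np.pi,0,yaw]).as_matrix()
    v=Ro.from_matrix(R).as_rotvec();
    d2=Ro.from_euler('xyz',[np.pi,0,yaw]).as_matrix().T@(np.array(p)-T[:3,3])
    print("pos",np.round(T[:3,3],4),"rpy",np.round(s["eef_rot"],3),"shift",np.round(d/.4,4),"rows",round(np.linalg.norm(d)/.0417,1),"turn",np.round(v/np.pi,4),"rows",round(np.degrees(np.linalg.norm(v))/7.16,1),"shift after turn",np.round(d2/.4,4),"F",np.round(s["force"],1),"gap",round(s["finger_gap"],3),"t",round(s["t"],2))
E
python3 - <<'E'
from h import *
Z=dict(bar_1=.024,gauge=.02,drawer_handle=.095,reject_pan=.028,cabinet=.13,timer=.06,beaker=.068,spanner=.004)
for c in("top","scene"):
    f=grab(c)
    for n in Z:
        for d in cut_out(c,n)[:2]:
            print(c,n,round(d["score"],2),rect(f,d["mask"],Z[n]))
E
```

```text
top bar_1 0.66 [ 445.9 -224.3  130.2   25.4    9.2]
top gauge 0.59 [473.  -73.5 141.4  91.3 -10.9]
top drawer_handle 0.91 [589.9 330.4 178.3  76.1 -86.6]
top reject_pan 0.69 [448.   59.6 192.4 105.3  -5.6]
top cabinet 0.77 [696.  321.8 290.  200.5   3.8]
top timer 0.6 [658.7 120.7  64.6  33.7 -89. ]
top beaker 0.76 [721.9  30.7  54.9  52.8  45.9]
top beaker 0.39 [591.4 339.5 179.6  77.3 -86.5]
top spanner 0.56 [608.2  -1.7 124.2  22.9 -21.7]
scene bar_1 0.86 [ 435.8 -230.6  146.    23.6   10.9]
scene gauge 0.74 [693.  417.7 230.3 136.5 -89.2]
scene gauge 0.67 [465.4 -71.6 157.4 115.7  -8.9]
scene drawer_handle 0.63 [603.9 331.1 203.9 114.1 -84.9]
scene reject_pan 0.86 [437.5  50.1 211.1 121.6  -5.2]
scene cabinet 0.72 [658.7 279.  387.  270.5   5. ]
scene timer 0.57 [628.7  98.4 116.7  62.5  31.3]
scene beaker 0.67 [687.3   7.6 128.3  46.9  28.2]
scene spanner 0.39 [621.  -11.   80.1  17.2 -15.9]
```

Run:
```python
from h import *
f=grab("top")
c=lambda u,v:(130+u/2.1,80+v/2.1)
p=toplane(f,[c(88,256),c(170,252)],.095);print(p,p.mean(0))
print(toplane(f,[c(53,215),c(212,208)],.12),toplane(f,[c(44,195),c(190,192)],.13))
m=p.mean(0)
go([m[0]-.06,m[1],.25],np.radians(-86+180))
go([m[0]-.06,m[1],.25],np.radians(-86))
go([m[0]-.06,m[1],.25],np.radians(184))
f=grab("wrist");print(np.round(f["hand_eye"],3).tolist(),f["K"][0])
```

```text
[[0.55373458 0.37589405]
 [0.56025063 0.27821875]] [0.5569926 0.3270564]
[[0.6001317  0.4104664 ]
 [0.61159468 0.22446831]] [[0.62250359 0.41820026]
 [0.62894092 0.24847237]]
pos [0.1708 0.6272 0.2226] rpy [3.142 0.    2.876] shift [-0.984  -0.5098 -0.0686] rows 10.7 turn [ 0.     -0.      0.3932] rows 9.9 shift after turn [-0.8054  0.7612 -0.0686] F [ 0.6 -1.  -0.3] gap 0.997 t 1.85
pos [0.1708 0.6272 0.2226] rpy [3.142 0.    2.876] shift [-0.984  -0.5098 -0.0686] rows 10.7 turn [ 0.      0.     -0.6068] rows 15.3 shift after turn [ 0.8054 -0.7612 -0.0686] F [ 0.6 -1.  -0.3] gap 0.997 t 1.85
pos [0.1708 0.6272 0.2226] rpy [3.142 0.    2.876] shift [-0.984  -0.5098 -0.0686] rows 10.7 turn [ 0.      0.     -0.1068] rows 2.7 shift after turn [-0.7612 -0.8054 -0.0686] F [ 0.6 -1.  -0.3] gap 0.997 t 1.85
[[0.001, -0.954, -0.3, 0.082], [1.0, 0.0, 0.001, 0.001], [-0.001, -0.3, 0.954, -0.163], [0.0, 0.0, 0.0, 1.0]] [314.86471288   0.         318.15783134]
```

```bash
python3 -m jog '[[-0.082,-0.0425,-0.006,0,0,0,-1],[-0.082,-0.0425,-0.006,0,0,0,-1],[-0.082,-0.0425,-0.006,0,0,0,-1],[-0.082,-0.0425,-0.006,0,0,0,-1],[-0.082,-0.0425,-0.006,0,0,0,-1]]' 
python3 -m jog '[[-0.082,-0.0425,-0.006,0,0,0,-1],[-0.082,-0.0425,-0.006,0,0,0,-1],[-0.082,-0.0425,-0.006,0,0,0,-1],[-0.082,-0.0425,-0.006,0,0,0,-1],[-0.082,-0.0425,-0.006,0,0,0,-1]]' 
python3 -m jog '[[-0.082,-0.0425,-0.006,0,0,0,-1],[-0.082,-0.0425,-0.006,0,0,0,-1],[0,0,0,0,0,0.0393,-1],[0,0,0,0,0,0.0393,-1],[0,0,0,0,0,0.0393,-1]]' 
python3 -m jog '[[0,0,0,0,0,0.0393,-1],[0,0,0,0,0,0.0393,-1],[0,0,0,0,0,0.0393,-1],[0,0,0,0,0,0.0393,-1],[0,0,0,0,0,0.0393,-1]]' 
python3 -m jog '[[0,0,0,0,0,0.0393,-1],[0,0,0,0,0,0.0393,-1],[0,0,0,0,0,0,-1],[0,0,0,0,0,0,-1],[0,0,0,0,0,0,-1]]'
python3 - <<'E'
from h import *
f=grab("wrist","w1")
for d in cut_out("wrist","drawer_handle")[:2]:print(d["score"],rect(f,d["mask"],.095),d["centre"])
go([.557,.327,.18],np.radians(93.8))
E
```

```text
t: 2.32
eef_pos: [0.3078, 0.5008, 0.2349]
eef_rot: [3.141, 0.0, 2.876]
force: [-0.1, 0.9, 0.2]
finger_gap: 1.002
gripper_force: 0.0
t: 2.73
eef_pos: [0.4437, 0.3756, 0.247]
eef_rot: [3.141, 0.0, 2.876]
force: [0.5, -0.1, -0.4]
finger_gap: 0.996
gripper_force: 0.0
t: 3.15
eef_pos: [0.4977, 0.326, 0.2515]
eef_rot: [3.141, -0.0, 2.497]
force: [0.2, 0.2, -0.4]
finger_gap: 0.998
gripper_force: 0.0
t: 3.57
eef_pos: [0.4969, 0.327, 0.2515]
eef_rot: [3.141, -0.0, 1.882]
force: [0.6, -0.2, -0.4]
finger_gap: 0.999
gripper_force: 0.0
t: 3.98
eef_pos: [0.4969, 0.327, 0.2514]
eef_rot: [3.141, -0.0, 1.644]
force: [0.2, 0.6, -0.2]
finger_gap: 1.0
gripper_force: 0.0
0.58 [597.4 330.4 167.7  88.5 -86.1] [429.9, 182.2]
pos [0.497  0.327  0.2514] rpy [ 3.142 -0.     1.643] shift [-0.0108  0.1497  0.1785] rows 2.2 turn [ 0.     -0.      0.0019] rows 0.0 shift after turn [-0.0099  0.1498  0.1785] F [ 0.1 -0.1 -0.1] gap 0.996 t 4.08
```

View pics/w1.png

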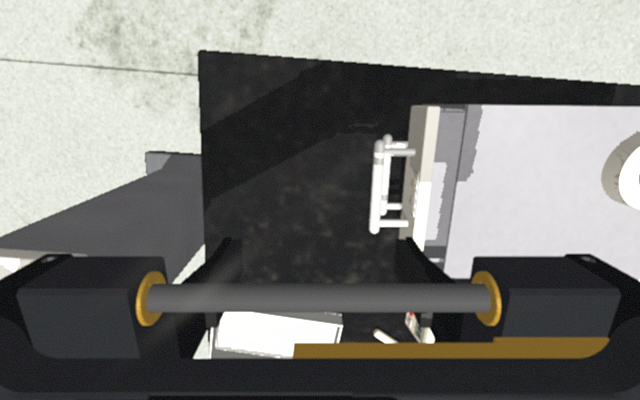

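Run:
```python
from h import *
f=grab("wrist")
p=toplane(f,[(379,143),(375,232)],.095);m=p.mean(0);print(p,m,np.linalg.norm(p[0]-p[1]))
print(toplane(f,[(412,107),(400,238)],.12))
go([*m,.20],np.radians(93.5))
go([*m,.078],np.radians(93.5))
```

```text
[[0.55572606 0.37552979]
 [0.56397702 0.27911667]] [0.55985154 0.32732323] 0.09676553212158545
[[0.57605913 0.41213077]
 [0.58454984 0.28465133]]
pos [0.497  0.327  0.2514] rpy [ 3.142 -0.     1.643] shift [-0.0104  0.1569  0.1285] rows 1.9 turn [ 0.     -0.      0.0034] rows 0.1 shift after turn [-0.0087  0.157   0.1285] F [-0.1 -0.5 -0.6] gap 1.003 t 4.13
pos [0.497  0.327  0.2514] rpy [ 3.142 -0.     1.643] shift [-0.0105  0.1568  0.4335] rows 4.4 turn [ 0.     -0.      0.0034] rows 0.1 shift after turn [-0.0087  0.157   0.4335] F [-0.1 -0.5 -0.6] gap 1.003 t 4.13
```

```bash
python3 -m jog '[[-0.005,0.0775,0.03,0,0,0.003,0.42],[-0.005,0.0775,0.03,0,0,0,0.42],[0,0,0.06,0,0,0,0.42],[0,0,0.06,0,0,0,0.42],[0,0,0,0,0,0,0.42]]' 20
python3 -m jog '[[0,0,0.05,0,0,0,0.42],[0,0,0.05,0,0,0,0.42],[0,0,0.05,0,0,0,0.42],[0,0,0.05,0,0,0,0.42],[0,0,0.04,0,0,0,0.42]]'
python3 -m jog '[[0,0,0.012,0,0,0,0.42],[0,0,0,0,0,0,1],[0,0,0,0,0,0,1],[0,0,0,0,0,0,1],[0,0,0,0,0,0,1]]'
```

```text
t: 4.55
eef_pos: [0.5567, 0.3252, 0.1736]
eef_rot: [-3.134, 0.005, 1.632]
force: [-1.2, 0.1, -1.8]
finger_gap: 0.708
gripper_force: 0.0
t: 4.97
eef_pos: [0.5589, 0.3275, 0.0834]
eef_rot: [3.141, -0.001, 1.633]
force: [0.0, -0.4, -1.1]
finger_gap: 0.342
gripper_force: 0.0
t: 5.38
eef_pos: [0.5599, 0.3277, 0.0805]
eef_rot: [3.14, -0.002, 1.632]
force: [-1.1, -0.5, 3.4]
finger_gap: 0.119
gripper_force: 20.0
```

```bash
python3 -m jog '[[0,-0.03,0,0,0,0,1],[0,-0.045,0,0,0,0,1],[0,-0.05,0,0,0,0,1],[0,-0.05,0,0,0,0,1],[0,-0.05,0,0,0,0,1]]'
python3 -m jog '[[0,-0.05,0,0,0,0,1],[0,-0.05,0,0,0,0,1],[0,-0.04,0,0,0,0,1],[0,-0.03,0,0,0,0,1],[0,-0.01,0,0,0,0,1]]'
python3 -m jog '[[0,-0.006,0,0,0,0,1],[0,-0.004,0,0,0,0,1],[0,-0.003,0,0,0,0,1],[0,0,0,0,0,0,1],[0,0,0,0,0,0,1]]'
```

```text
t: 5.8
eef_pos: [0.4705, 0.3221, 0.0805]
eef_rot: [3.137, -0.002, 1.631]
force: [2.1, -0.3, 2.1]
finger_gap: 0.114
gripper_force: 20.0
t: 6.22
eef_pos: [0.4111, 0.3184, 0.0807]
eef_rot: [3.112, -0.008, 1.63]
force: [41.4, 8.4, -33.5]
finger_gap: 0.148
gripper_force: 20.0
t: 6.63
eef_pos: [0.4088, 0.3183, 0.0806]
eef_rot: [3.11, -0.009, 1.627]
force: [40.6, 9.0, -31.6]
finger_gap: 0.205
gripper_force: 20.0
```

```bash
python3 -m jog '[[0,0.012,0,0,0,0,1],[0,0.012,0,0,0,0,1],[0,0,0,0,0,0,1],[0,0,0,0,0,0,0.42],[0,0,0,0,0,0,0.42]]'
```

```text
t: 7.05
eef_pos: [0.4091, 0.3181, 0.0806]
eef_rot: [3.129, -0.004, 1.629]
force: [7.4, 1.4, -3.7]
finger_gap: 0.195
gripper_force: 4.7
```

```bash
python3 -m jog '[[0,0.003,0,0,0,0,0.42],[0,0,0,0,0,0,0.42],[0,0,0,0,0,0,0.42],[0,0,0,0,0,0,0.42],[0,0,-0.02,0,0,0,0.42]]'
python3 -m jog '[[0,0,-0.06,0,0,0,0.42],[0,0,-0.06,0,0,0,0.42],[0,0,-0.09,0,0,0,0.42],[0,0,-0.09,0,0,0,0],[0,0,0,0,0,0,0]]'
python3 - <<'E'
from h import *
f=grab("top","top1")
i=f["img"][100:300,130:500];cv2.imwrite("pics/top1c.png",cv2.resize(i,None,fx=2.1,fy=2.1,interpolation=cv2.INTER_CUBIC))
T,s=pose();print(s["eef_pos"],s["joints"])
for d in cut_out("top","bar_1")[:3]:print(d["score"],rect(f,d["mask"],.024),d["centre"])
E
```

```text
t: 7.47
eef_pos: [0.405, 0.3169, 0.086]
eef_rot: [3.137, 0.0, 1.631]
force: [10.7, 0.9, -8.9]
finger_gap: 0.291
gripper_force: 5.2
t: 7.88
eef_pos: [0.4045, 0.3203, 0.2136]
eef_rot: [3.135, -0.008, 1.633]
force: [1.4, 0.9, 0.1]
finger_gap: 0.366
gripper_force: 0.0
[0.40349117 0.31946142 0.21042989] [-0.99323786  0.02975351  0.27997774  1.81465378 -0.01068218  1.29211281
 -0.64844227]
0.96 [ 445.9 -224.9  130.2   25.2    9. ] [404.7, 250.0]
0.95 [ 4.361e+02 -3.516e+02  1.300e+02  1.830e+01  2.000e-01] [458.0, 250.2]
0.27 [448.3  60.5 190.6 103.4  -5.6] [300.6, 246.5]
```

View pics/top1c.png

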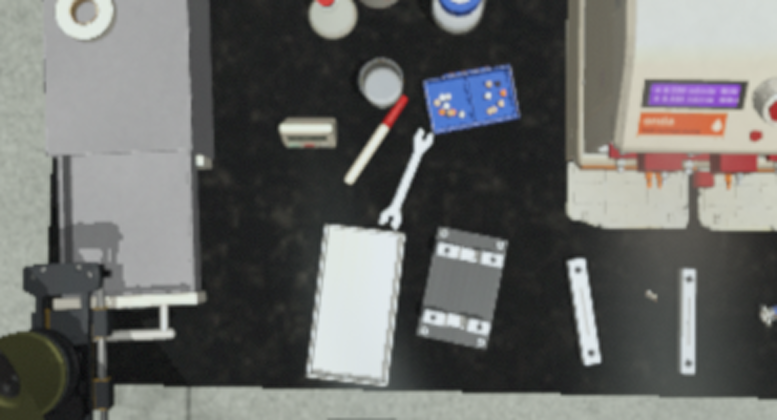

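```bash
python3 -m jog '[[-0.0905,0.0295,0,0,0,0,-0.15],[-0.0905,0.0295,0,0,0,0,-0.15],[-0.0905,0.0295,0,0,0,0,-0.15],[-0.0905,0.0295,0,0,0,0,-0.15],[-0.0905,0.0295,0,0,0,0,-0.15]]'
python3 -m jog '[[-0.0905,0.0295,0,0,0,0,-0.15],[-0.0905,0.0295,0,0,0,0,-0.15],[-0.0905,0.0295,0,0,0,0,-0.15],[-0.0905,0.0295,0,0,0,0,-0.15],[-0.0915,-0.0407,0,0,0,0,-0.15]]'
python3 -m jog '[[-0.0915,-0.0407,0,0,0,0,-0.15],[-0.0915,-0.0407,0,0,0,0,-0.15],[-0.0915,-0.0407,0,0,0,0,-0.15],[-0.0915,-0.0407,0,0,0,0,-0.15],[-0.0915,-0.0407,0,0,0,0,-0.15]]'
python3 -m jog '[[0,0,0,0,0,0.0391,-0.15],[0,0,0,0,0,0.0391,-0.15],[0,0,0,0,0,0.0391,-0.15],[0,0,0,0,0,0.0391,-0.15],[0,0,0,0,0,0.0391,-0.15]]'
python3 -m jog '[[0,0,0,0,0,0.0391,-0.15],[0,0,0,0,0,0.0391,-0.15],[0,0,0,0,0,0.0391,-0.15],[0,0,0,0,0,0.0391,-0.15],[0,0,0,0,0,0.0391,-0.15]]'
python3 -m jog '[[0,0,0,0,0,0.0391,-0.15],[0,0,0,0,0,0.0391,-0.15],[0,0,0,0,0,0,-0.15],[0,0,0,0,0,0,-0.15],[0,0,0,0,0,0,-0.15]]'
python3 - <<'E'
from h import *
f=grab("wrist","w2")
for n in("bar_1","gauge"):
  for d in cut_out("wrist",n)[:3]:print(n,d["score"],rect(f,d["mask"],.024),d["centre"])
f=grab("top")
for n in("bar_1","gauge"):
  for d in cut_out("top",n)[:3]:print(n,d["score"],rect(f,d["mask"],.024),d["centre"])
go([.446,-.2245,.03],np.radians(9))
E
```

```text
t: 8.4
eef_pos: [0.4713, 0.1388, 0.2045]
eef_rot: [-3.137, 0.001, 1.633]
force: [1.1, 0.7, 0.5]
finger_gap: 0.574
gripper_force: 0.0
t: 8.82
eef_pos: [0.5162, -0.0394, 0.2043]
eef_rot: [-3.139, 0.002, 1.633]
force: [0.6, -0.0, 0.9]
finger_gap: 0.575
gripper_force: 0.0
t: 9.23
eef_pos: [0.4424, -0.2266, 0.2047]
eef_rot: [-3.139, -0.002, 1.633]
force: [1.2, -0.3, -0.3]
finger_gap: 0.576
gripper_force: 0.0
t: 9.65
eef_pos: [0.4432, -0.225, 0.2045]
eef_rot: [-3.137, 0.0, 1.012]
force: [0.7, -0.3, -0.3]
finger_gap: 0.573
gripper_force: 0.0
t: 10.07
eef_pos: [0.4433, -0.2249, 0.2045]
eef_rot: [-3.138, 0.003, 0.398]
force: [0.0, -1.1, 0.7]
finger_gap: 0.576
gripper_force: 0.0
t: 10.48
eef_pos: [0.4441, -0.2257, 0.2056]
eef_rot: [-3.141, 0.002, 0.161]
force: [-1.4, 0.5, 0.7]
finger_gap: 0.57
gripper_force: 0.0
bar_1 0.84 [ 4.389e+02 -3.497e+02  1.311e+02  2.460e+01  1.000e-01] [425.5, 195.7]
bar_1 0.61 [ 448.2 -224.6  130.4   20.8    8.8] [319.9, 170.0]
gauge 0.86 [477.2 -70.7 135.8 105.3 -10.6] [187.1, 127.1]
bar_1 0.55 [ 488.5 -216.7   43.7   21.6   10.1] [403.3, 231.4]
bar_1 0.38 [ 492.  -351.4   18.3   18.3  -89.8] [457.3, 228.6]
gauge 0.9 [472.3 -72.6 138.9  88.2 -10.9] [347.4, 237.1]
pos [ 0.4447 -0.2263  0.2065] rpy [-3.141 -0.     0.158] shift [ 0.0039 -0.0038  0.4413] rows 4.2 turn [-0.0001 -0.      0.0004] rows 0.0 shift after turn [ 0.0039 -0.0039  0.4413] F [-0.1  0.3 -0.3] gap 0.573 t 10.78
```

View pics/w2.png

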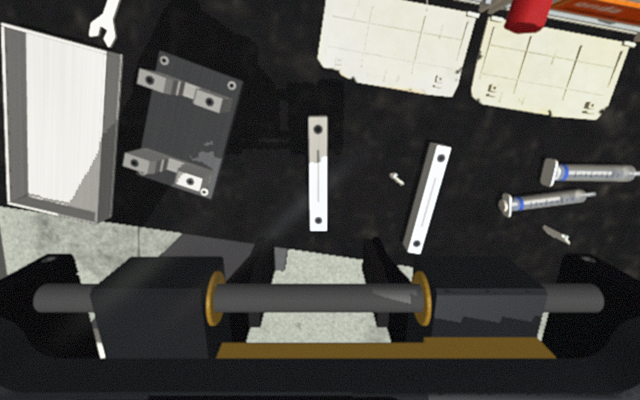

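```bash
python3 -m jog '[[0.006,-0.003,0.09,0,0,0,-0.15],[0,0,0.09,0,0,0,-0.15],[0,0,0.09,0,0,0,-0.15],[0,0,0.09,0,0,0,-0.15],[0,0,0.07,0,0,0,-0.15]]' 30
python3 -m jog '[[0,0,0.04,0,0,0,-0.15],[0,0,0.026,0,0,0,-0.15],[0,0,0,0,0,0,0],[0,0,0,0,0,0,1],[0,0,0,0,0,0,1]]'
python3 -m jog '[[0,0,0,0,0,0,1],[0,0,0,0,0,0,1],[0,0,0,0,0,0,1],[0,0,0,0,0,0,1],[0,0,0,0,0,0,1]]'
```

```text
t: 11.2
eef_pos: [0.4459, -0.2243, 0.0321]
eef_rot: [-3.141, 0.001, 0.158]
force: [0.6, 1.0, -0.1]
finger_gap: 0.578
gripper_force: 0.0
t: 11.62
eef_pos: [0.4481, -0.2253, 0.0095]
eef_rot: [3.141, -0.002, 0.158]
force: [-1.1, -1.5, -0.7]
finger_gap: 0.431
gripper_force: 0.0
t: 12.03
eef_pos: [0.4478, -0.2249, 0.0091]
eef_rot: [3.142, -0.002, 0.158]
force: [-1.0, 1.5, 5.9]
finger_gap: 0.229
gripper_force: 30.0
```

Run:
```python
import cv2
i=cv2.imread("pics/w2.png")[40:210,110:260];cv2.imwrite("pics/w2c.png",cv2.resize(i,None,fx=3.5,fy=3.5,interpolation=cv2.INTER_CUBIC))
```

```text
(no output)
```

View pics/w2c.png

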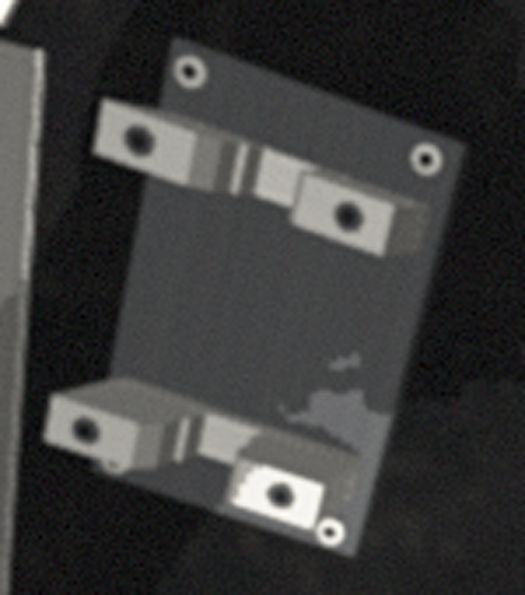

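Run:
```python
from h import *
f=cams.grab_frame("wrist")
T=np.eye(4);T[:3,:3]=Ro.from_euler('xyz',[-3.141,0,.158]).as_matrix();T[:3,3]=[.4447,-.2263,.2065]
f["W"]=T@f["hand_eye"]
c=lambda l:np.array(l)/3.5-.35+[110,40]
p=toplane(f,c([(140,139),(347,216),(87,430),(281,495)]),.049);print(p,p.mean(0))
b=toplane(f,c([(190,72),(330,532)]),.010);print(b,b.mean(0))
a=(p[0]+p[1]-p[2]-p[3])/2;print(np.linalg.norm(a),np.degrees(np.arctan2(a[1],a[0])))
a=(p[0]+p[2]-p[1]-p[3])/2;print(np.linalg.norm(a),np.degrees(np.arctan2(a[1],a[0]))-90)
# same in top picture
g=cv2.imread("pics/top0.png");
c2=lambda l:np.array(l)/2.1-.26+[130,80]
f=cams.grab_frame("top");f["W"]=f["world_from_camera"]
p=toplane(f,c2([(448,291),(493,301),(433,359),(478,368)]),.049);print(p,p.mean(0))
print(telemetry.state()["t"])
```

```text
[[ 0.52238869 -0.05083588]
 [ 0.51123757 -0.1075721 ]
 [ 0.43897296 -0.03539102]
 [ 0.42823466 -0.09244521]] [ 0.47520847 -0.07156105]
[[ 0.54317215 -0.04595369]
 [ 0.40581411 -0.09468074]] [ 0.47449313 -0.07031721]
0.08460170290024838 -10.409397467912466
0.05793833853903509 -10.888751520505934
[[ 0.52084524 -0.05334486]
 [ 0.50960618 -0.10873254]
 [ 0.4374321  -0.03637816]
 [ 0.42753266 -0.09156381]] [ 0.47385404 -0.07250484]
12.1333
```

```bash
python3 -m jog '[[0,0,-0.05,0,0,0,1],[0,0,-0.09,0,0,0,1],[0,0,-0.09,0,0,0,1],[0,0,-0.05,0,0,0.0364,1],[0,0,0,0,0,0.0364,1]]' 40
python3 -m jog '[[0,0,0,0,0,0.0364,1],[-0.003,-0.05,0,0,0,0,1],[-0.003,-0.09,0,0,0,0,1],[-0.003,-0.09,0,0,0,0,1],[-0.003,-0.09,0,0,0,0,1]]'
python3 -m jog '[[0,-0.06,0,0,0,0,1],[0,0,0,0,0,0,1],[0,0,0,0,0,0,1],[0,0,0,0,0,0,1],[0,0,0,0,0,0,1]]'
python3 - <<'E'
from h import *
go([.4745,-.0715,.065],np.radians(-10.6))
E
```

```text
t: 12.55
eef_pos: [0.4498, -0.2261, 0.1247]
eef_rot: [3.142, -0.009, -0.077]
force: [0.4, -1.0, -1.4]
finger_gap: 0.223
gripper_force: 40.0
t: 12.97
eef_pos: [0.4654, -0.0969, 0.1201]
eef_rot: [-3.141, -0.0, -0.187]
force: [1.4, -0.0, -1.5]
finger_gap: 0.225
gripper_force: 40.0
t: 13.38
eef_pos: [0.4698, -0.076, 0.1201]
eef_rot: [3.141, 0.0, -0.188]
force: [0.6, -1.3, -1.1]
finger_gap: 0.226
gripper_force: 40.0
pos [ 0.4698 -0.076   0.1201] rpy [ 3.141  0.    -0.188] shift [ 0.0095 -0.0132  0.1376] rows 1.3 turn [ 0.0001  0.0001 -0.0008] rows 0.0 shift after turn [ 0.0095 -0.0131  0.1377] F [ 0.6 -1.3 -1.1] gap 0.226 t 13.38
```

```bash
python3 -m jog '[[0.0095,-0.0132,0.03,0,0,-0.0008,1],[0,0,0.05,0,0,0,1],[0,0,0.04,0,0,0,1],[0,0,0.018,0,0,0,1],[0,0,0,0,0,0,1]]'
python3 -m jog '[[0,0,0.005,0,0,0,1],[0,0,0.005,0,0,0,1],[0,0,0.005,0,0,0,1],[0,0,0.005,0,0,0,1],[0,0,0.005,0,0,0,1]]'
```

```text
t: 13.8
eef_pos: [0.4732, -0.0712, 0.0634]
eef_rot: [3.14, 0.003, -0.185]
force: [-0.1, 0.4, -1.3]
finger_gap: 0.223
gripper_force: 40.0
t: 14.22
eef_pos: [0.4753, -0.07, 0.0553]
eef_rot: [-3.141, -0.001, -0.183]
force: [0.7, 0.4, -1.1]
finger_gap: 0.221
gripper_force: 40.0
```

```bash
python3 -m jog '[[0,0.002,0.005,0,0,0,1],[0,0,0.005,0,0,0,1],[0,0,0.005,0,0,0,1],[0,0,0.005,0,0,0,1],[0,0,0.005,0,0,0,1]]'
```

```text
t: 14.63
eef_pos: [0.4749, -0.0715, 0.0449]
eef_rot: [3.141, -0.001, -0.183]
force: [-0.7, -2.3, 1.3]
finger_gap: 0.226
gripper_force: 40.0
```

```bash
python3 -m jog '[[0,0,0.005,0,0,0,1],[0,0,0.005,0,0,0,1],[0,0,0.004,0,0,0,1],[0,0,0.003,0,0,0,1],[0,0,0,0,0,0,1]]'
```

```text
t: 15.05
eef_pos: [0.4747, -0.0715, 0.039]
eef_rot: [3.141, 0.001, -0.183]
force: [-4.5, -4.3, 10.1]
finger_gap: 0.228
gripper_force: 40.0
```

```bash
python3 -m jog '[[0,0,0.005,0,0,0,1],[0,0,0.004,0,0,0,1],[0,0,0,0,0,0,1],[0,0,0,0,0,0,1],[0,0,0,0,0,0,1]]'
```

```text
t: 15.47
eef_pos: [0.4748, -0.0718, 0.0381]
eef_rot: [-3.14, 0.002, -0.184]
force: [-14.7, -4.2, 37.5]
finger_gap: 0.226
gripper_force: 40.2
```

```bash
python3 -m jog '[[0,0,-0.02,0,0,0,1],[0,0,-0.04,0,0,0,1],[0,0,-0.09,0,0,0,1],[0,0,-0.09,0,0,0,1],[0,0,-0.09,0,0,0,1]]'
python3 -m jog '[[0,0,-0.09,0,0,0,1],[0,0,-0.03,0,0,0,1],[0,0,0,0,0,0,1],[0,0,0,0,0,0,1],[0,0,0,0,0,0,1]]'
python3 - <<'E'
from h import *
f=grab("top","top2")
c2=lambda l:np.array(l)/2.1-.26+[130,100]
print(toplane(f,c2([(55,155),(195,150)]),.13),toplane(f,c2([(60,297),(195,292)]),.121),toplane(f,c2([(200,290)]),.108))
for d in cut_out("top","drawer_handle")[:2]:print(d["score"],rect(f,d["mask"],.108),d["centre"])
cv2.imwrite("pics/dr.png",cv2.resize(f["img"][150:290,130:280],None,fx=4,fy=4,interpolation=cv2.INTER_CUBIC))
go([.528,.325,.21],np.radians(4))
E
```

```text
t: 15.88
eef_pos: [0.474, -0.0695, 0.1675]
eef_rot: [-3.14, 0.002, -0.182]
force: [1.6, 0.6, -1.2]
finger_gap: 0.223
gripper_force: 39.9
t: 16.3
eef_pos: [0.4736, -0.07, 0.2128]
eef_rot: [3.142, 0.003, -0.182]
force: [-0.2, -0.2, -1.9]
finger_gap: 0.223
gripper_force: 39.9
[[0.62102175 0.40595749]
 [0.62966584 0.24331771]] [[0.45666384 0.39702833]
 [0.46537937 0.24028516]] [[0.46728898 0.23739542]]
0.84 [534.9 324.2 186.6 170.5   3.2] [193.4, 211.1]
0.49 [528.1 -85.1  22.1  22.1   0.9] [353.9, 218.3]
pos [ 0.4735 -0.0704  0.2126] rpy [ 3.141  0.004 -0.182] shift [-0.0453 -0.9968  0.0057] rows 9.6 turn [ 0.0001  0.0011 -0.0803] rows 2.0 shift after turn [ 0.2049 -0.9765  0.0064] F [-0.3 -0.3 -1.5] gap 0.229 t 16.4
```

View pics/dr.png

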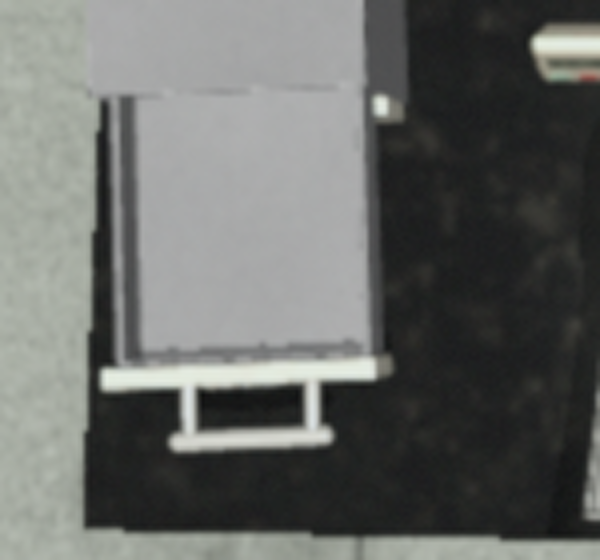

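Run:
```python
from h import *
f=cams.grab_frame("top");f["W"]=f["world_from_camera"]
c=lambda l:np.array(l)/4-.37+[130,150]
h=toplane(f,c([(251,440)]),.095)[0];print("handle",h)
print("panel inner top",toplane(f,c([(245,363)]),.121),"cab edge",toplane(f,c([(245,90)]),.13))
print("floor left",toplane(f,c([(140,230)]),.076),"right wall top inner",toplane(f,c([(367,230)]),.108))
```

```text
handle [0.41140134 0.31965583]
panel inner top [[0.46006931 0.31754201]] cab edge [[0.62597456 0.32066355]]
floor left [[0.54075136 0.40018175]] right wall top inner [[0.54262057 0.24859942]]
```

```bash
python3 -m jog '[[0,0,0,0,0,-0.0268,1],[0,0,0,0,0,-0.0268,1],[0,0,0,0,0,-0.0268,1],[0.0237,-0.05,0,0,0,0,1],[0.0237,-0.0974,0,0,0,0,1]]'
python3 -m jog '[[0.0237,-0.0974,0,0,0,0,1],[0.0237,-0.0974,0,0,0,0,1],[0.0237,-0.0974,0,0,0,0,1],[0.0237,-0.0974,0,0,0,0,1],[0.0237,-0.0974,0,0,0,0,1]]'
python3 -m jog '[[0.0237,-0.0974,0,0,0,0,1],[0.0237,-0.0974,0,0,0,0,1],[0.0237,-0.0974,0,0,0,0,1],[0,-0.0474,0,0,0,0,1],[0,0,0,0,0,0,1]]'
python3 - <<'E'
from h import *
f=grab("wrist","w3")
go([.541,.325,.095],np.radians(4))
E
```

```text
t: 16.87
eef_pos: [0.4894, -0.0153, 0.2139]
eef_rot: [3.14, 0.001, 0.061]
force: [0.8, -0.3, -1.0]
finger_gap: 0.228
gripper_force: 39.9
t: 17.28
eef_pos: [0.5227, 0.1888, 0.2131]
eef_rot: [3.141, 0.002, 0.07]
force: [0.4, -0.2, -1.3]
finger_gap: 0.222
gripper_force: 39.9
t: 17.7
eef_pos: [0.5393, 0.3314, 0.2118]
eef_rot: [-3.141, 0.004, 0.079]
force: [-1.1, 0.5, -1.4]
finger_gap: 0.223
gripper_force: 39.9
pos [0.5403 0.3274 0.2122] rpy [3.14e+00 3.00e-03 7.50e-02] shift [0.0021 0.0056 0.2929] rows 2.8 turn [0.0006 0.001  0.0016] rows 0.1 shift after turn [0.0012 0.0061 0.2929] F [ 0.3 -0.6 -2.3] gap 0.222 t 17.75
```

View pics/w3.png

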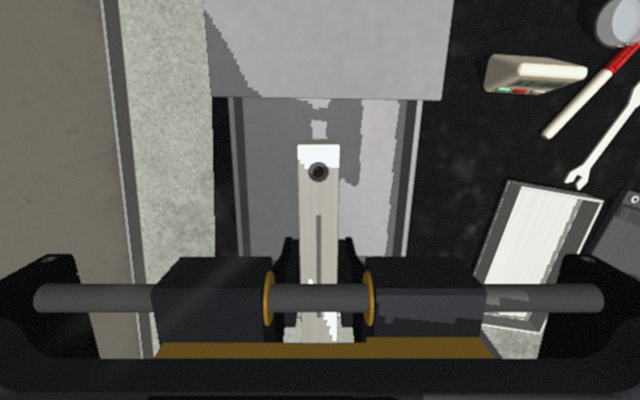

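```bash
python3 -m jog '[[0.002,0.005,0.06,0,0,0,1],[0,0,0.09,0,0,0,1],[0,0,0.09,0,0,0,1],[0,0,0.05,0,0,0,1],[0,0,0.005,0,0,0,1]]'
python3 -m jog '[[0,0,0.005,0,0,0,1],[0,0,0.005,0,0,0,1],[0,0,0.005,0,0,0,1],[0,0,0.003,0,0,0,1],[0,0,0,0,0,0,1]]'
```

```text
t: 18.17
eef_pos: [0.5398, 0.3181, 0.0908]
eef_rot: [3.135, 0.009, 0.067]
force: [-0.4, -1.4, -1.3]
finger_gap: 0.227
gripper_force: 39.9
t: 18.58
eef_pos: [0.5437, 0.3229, 0.0905]
eef_rot: [-3.14, -0.002, 0.07]
force: [-1.3, -0.4, -1.6]
finger_gap: 0.227
gripper_force: 39.9
```

```bash
python3 -m jog '[[0,0,0.004,0,0,0,1],[0,0,0.004,0,0,0,1],[0,0,0.004,0,0,0,1],[0,0,0,0,0,0,1],[0,0,0,0,0,0,1]]'
```

```text
t: 19.0
eef_pos: [0.5435, 0.3227, 0.0851]
eef_rot: [-3.141, -0.001, 0.07]
force: [0.2, 0.2, 0.8]
finger_gap: 0.225
gripper_force: 39.9
```

```bash
python3 -m jog '[[0,0,0.003,0,0,0,1],[0,0,0,0,0,0,1],[0,0,0,0,0,0,0.2],[0,0,0,0,0,0,0.2],[0,0,0,0,0,0,0.2]]'
python3 -m jog '[[0,0,0,0,0,0,0.2],[0,0,-0.04,0,0,0,0.2],[0,0,-0.09,0,0,0,0.2],[0,0,-0.09,0,0,0,0.2],[0,0,-0.09,0,0,0,0.2]]'
python3 - <<'E'
from h import *
f=grab("wrist","w4")
for d in cut_out("wrist","bar_1")[:2]:print(d["score"],rect(f,d["mask"],.1),d["centre"])
f=grab("top")
for d in cut_out("top","bar_2")[:3]:print(d["score"],rect(f,d["mask"],.024),d["centre"])
go([.54,-.05,.21],np.radians(4))
E
```

```text
t: 19.42
eef_pos: [0.5428, 0.3225, 0.083]
eef_rot: [3.141, 0.0, 0.07]
force: [-0.1, -0.3, -0.2]
finger_gap: 0.36
gripper_force: 0.0
t: 19.83
eef_pos: [0.5425, 0.3222, 0.2081]
eef_rot: [3.141, 0.001, 0.07]
force: [1.2, 0.6, 0.2]
finger_gap: 0.398
gripper_force: 0.0
0.96 [544.7 323.3 130.8  21.5   4.1] [318.3, 186.1]
0.69 [495.  336.   39.6  26.4   1.9] [190.2, 223.2]
0.58 [ 4.361e+02 -3.516e+02  1.299e+02  1.830e+01  2.000e-01] [457.5, 250.3]
pos [0.5436 0.3228 0.2085] rpy [-3.14e+00 -2.00e-03  7.00e-02] shift [-0.074   0.9291 -0.0053] rows 8.9 turn [-0.0005 -0.0006 -0.    ] rows 0.0 shift after turn [-0.0741  0.9291 -0.0038] F [-0.9 -0.5 -0.4] gap 0.4 t 20.03
```

```bash
python3 -m jog '[[-0.0225,0.0977,0,0,0,0,0.2],[-0.0225,0.0977,0,0,0,0,0.2],[-0.0225,0.0977,0,0,0,0,0.2],[-0.0225,0.0977,0,0,0,0,0.2],[-0.0225,0.0977,0,0,0,0,0.2]]'
python3 -m jog '[[-0.0225,0.0977,0,0,0,0,0.2],[-0.0225,0.0977,0,0,0,0,0.2],[-0.0225,0.0977,0,0,0,0,0.2],[-0.0225,0.0977,0,0,0,0,0.2],[-0.0225,0.0977,0,0,0,0,0.2]]'
python3 -m jog '[[-0.0225,0.0977,0,0,0,0,0.2],[-0.0225,0.0977,0,0,0,0,0.2],[-0.0225,0.0977,0,0,0,0,0.2],[-0.0225,0.0977,0,0,0,0,0.2],[-0.0225,0.0977,0,0,0,0,0.2]]'
python3 -m jog '[[-0.0225,0.0977,0,0,0,0,0.2],[-0.0225,0.0977,0,0,0,0.022,0.2],[0,0,0,0,0,0,-0.15],[0,0,0,0,0,0,-0.15],[0,0,0,0,0,0,-0.15]]'
python3 - <<'E'
from h import *
f=grab("wrist","w5")
for d in cut_out("wrist","bar_2")[:3]:print(d["score"],rect(f,d["mask"],.024),d["centre"])
go([.438,-.3505,.007],np.radians(0.2))
E
```

```text
t: 20.45
eef_pos: [0.51, 0.1225, 0.2052]
eef_rot: [3.14, 0.003, 0.07]
force: [1.3, -1.3, 0.1]
finger_gap: 0.4
gripper_force: 0.0
t: 20.87
eef_pos: [0.4787, -0.0751, 0.2057]
eef_rot: [-3.141, 0.003, 0.07]
force: [1.0, -0.0, 0.3]
finger_gap: 0.398
gripper_force: 0.0
t: 21.28
eef_pos: [0.4477, -0.2727, 0.206]
eef_rot: [-3.14, 0.001, 0.07]
force: [0.4, 0.5, -0.7]
finger_gap: 0.398
gripper_force: 0.0
t: 21.7
eef_pos: [0.4361, -0.35, 0.2057]
eef_rot: [-3.14, 0.003, 0.0]
force: [0.2, 0.4, -0.6]
finger_gap: 0.532
gripper_force: 0.0
0.65 [ 4.385e+02 -3.543e+02  1.296e+02  1.510e+01 -1.000e-01] [323.4, 173.1]
pos [ 0.4373 -0.3488  0.2064] rpy [-3.14e+00  1.00e-03  4.00e-03] shift [0.0022 0.0051 0.4986] rows 4.8 turn [-0.0006  0.0003  0.    ] rows 0.0 shift after turn [0.0017 0.0042 0.4986] F [-0.1  0.3  0.1] gap 0.561 t 21.8
```

```bash
python3 -m jog '[[0.003,0.0105,0.09,0,0,0,-0.15],[0,0,0.09,0,0,0,-0.15],[0,0,0.09,0,0,0,-0.15],[0,0,0.09,0,0,0,-0.15],[0,0,0.07,0,0,0,-0.15]]' 30
python3 -m jog '[[0,0,0.038,0,0,0,-0.15],[0,0,0.025,0,0,0,-0.15],[0,0,0,0,0,0,0],[0,0,0,0,0,0,1],[0,0,0,0,0,0,1]]'
python3 -m jog '[[0,0,0,0,0,0,1],[0,0,0,0,0,0,1],[0,0,0,0,0,0,1],[0,0,0,0,0,0,1],[0,0,0,0,0,0,1]]'
```

```text
t: 22.22
eef_pos: [0.4382, -0.3518, 0.0326]
eef_rot: [-3.139, 0.001, 0.004]
force: [0.2, 0.1, 0.8]
finger_gap: 0.578
gripper_force: 0.0
t: 22.63
eef_pos: [0.4393, -0.3553, 0.0116]
eef_rot: [3.141, -0.002, 0.002]
force: [0.2, 0.1, -0.1]
finger_gap: 0.428
gripper_force: 0.0
t: 23.05
eef_pos: [0.4386, -0.355, 0.0109]
eef_rot: [-3.141, -0.001, 0.001]
force: [-0.3, 2.5, 6.1]
finger_gap: 0.18
gripper_force: 30.0
```

```bash
python3 -m jog '[[0,0,-0.05,0,0,0,1],[0,0,-0.09,0,0,0,1],[0,0,-0.09,0,0,0,1],[0,0,-0.05,0,0,0.0292,1],[0,0,0,0,0,0.0291,1]]' 40
python3 -m jog '[[-0.005,-0.0891,0,0,0,0,1],[-0.005,-0.0891,0,0,0,0,1],[-0.005,-0.0891,0,0,0,0,1],[-0.005,-0.0891,0,0,0,0,1],[-0.005,-0.0891,0,0,0,0,1]]'
python3 -m jog '[[-0.005,-0.0891,0,0,0,0,1],[-0.005,-0.0891,0,0,0,0,1],[-0.005,-0.0891,0,0,0,0,1],[0,0,0,0,0,0,1],[0,0,0,0,0,0,1]]'
python3 - <<'E'
from h import *
go([.4748,-.0716,.066],np.radians(-10.5))
E
```

```text
t: 23.47
eef_pos: [0.44, -0.3575, 0.1267]
eef_rot: [3.14, -0.008, -0.187]
force: [0.2, -0.6, -2.5]
finger_gap: 0.181
gripper_force: 40.0
t: 23.88
eef_pos: [0.4599, -0.1766, 0.1217]
eef_rot: [-3.141, 0.0, -0.183]
force: [1.2, 0.3, -3.1]
finger_gap: 0.178
gripper_force: 40.0
t: 24.3
eef_pos: [0.4739, -0.0695, 0.1218]
eef_rot: [-3.141, 0.0, -0.177]
force: [0.3, -1.2, -0.2]
finger_gap: 0.174
gripper_force: 40.0
pos [ 0.4739 -0.0695  0.1218] rpy [-3.141  0.    -0.177] shift [0.0032 0.0049 0.1395] rows 1.3 turn [-0.0001  0.0001  0.0019] rows 0.0 shift after turn [0.0032 0.0049 0.1395] F [ 0.3 -1.2 -0.2] gap 0.174 t 24.3
```

```bash
python3 -m jog '[[0.003,0.005,0.03,0,0,0.002,1],[0,0,0.05,0,0,0,1],[0,0,0.04,0,0,0,1],[0,0,0.018,0,0,0,1],[0,0,0,0,0,0,1]]'
python3 -m jog '[[0,0,0,0,0,0,1],[0,0,0.005,0,0,0,1],[0,0,0.005,0,0,0,1],[0,0,0.005,0,0,0,1],[0,0,0,0,0,0,1]]'
python3 - <<'E'
from h import *
go([.4748,-.0716,.044],np.radians(-10.5))
E
```

```text
t: 24.72
eef_pos: [0.473, -0.0755, 0.0654]
eef_rot: [3.139, 0.003, -0.191]
force: [-0.5, 0.1, -2.5]
finger_gap: 0.176
gripper_force: 40.0
t: 25.13
eef_pos: [0.4749, -0.0738, 0.061]
eef_rot: [-3.141, -0.0, -0.189]
force: [-0.3, 1.0, -0.6]
finger_gap: 0.18
gripper_force: 40.0
pos [ 0.4749 -0.0738  0.061 ] rpy [-3.141 -0.    -0.189] shift [-0.0013 -0.0054  0.0425] rows 0.4 turn [-0.0001 -0.0001 -0.0017] rows 0.0 shift after turn [-0.0012 -0.0055  0.0425] F [-0.3  1.  -0.6] gap 0.18 t 25.13
```

```bash
python3 -m jog '[[-0.001,-0.005,0.005,0,0,-0.0017,1],[0,0,0.005,0,0,0,1],[0,0,0.005,0,0,0,1],[0,0,0.005,0,0,0,1],[0,0,0,0,0,0,1]]'
python3 -m jog '[[0,0,0.005,0,0,0,1],[0,0,0.005,0,0,0,1],[0,0,0.005,0,0,0,1],[0,0,0.002,0,0,0,1],[0,0,0,0,0,0,1]]'
python3 - <<'E'
from h import *
go([.4748,-.0716,.029],np.radians(-10.5))
E
```

```text
t: 25.55
eef_pos: [0.4744, -0.0719, 0.0525]
eef_rot: [3.141, 0.001, -0.183]
force: [-0.6, 0.3, -2.4]
finger_gap: 0.179
gripper_force: 40.0
t: 25.97
eef_pos: [0.4746, -0.072, 0.0459]
eef_rot: [3.141, 0.0, -0.184]
force: [-0.3, 0.1, -1.4]
finger_gap: 0.181
gripper_force: 40.0
pos [ 0.4746 -0.072   0.0459] rpy [ 3.141  0.    -0.184] shift [ 0.0004 -0.0011  0.0422] rows 0.4 turn [ 0.0001  0.0001 -0.0001] rows 0.0 shift after turn [ 0.0003 -0.0011  0.0422] F [-0.3  0.1 -1.4] gap 0.181 t 25.97
```

Underside at ~35 mm; go on down.

```bash
python3 -m jog '[[0,0,0.005,0,0,0,1],[0,0,0.005,0,0,0,1],[0,0,0.005,0,0,0,1],[0,0,0,0,0,0,1],[0,0,0,0,0,0,1]]'
python3 -m jog '[[0,0,0.005,0,0,0,1],[0,0,0.002,0,0,0,1],[0,0,0,0,0,0,1],[0,0,0,0,0,0,1],[0,0,0,0,0,0,1]]'
```

```text
t: 26.38
eef_pos: [0.4747, -0.072, 0.04]
eef_rot: [3.141, 0.0, -0.184]
force: [0.2, -0.1, -0.8]
finger_gap: 0.179
gripper_force: 40.0
t: 26.8
eef_pos: [0.4749, -0.072, 0.0374]
eef_rot: [-3.142, -0.0, -0.183]
force: [-0.1, 0.9, -1.5]
finger_gap: 0.178
gripper_force: 40.0
```

```bash
python3 -m jog '[[0,0,0.005,0,0,0,1],[0,0,0.005,0,0,0,1],[0,0,0.005,0,0,0,1],[0,0,0.003,0,0,0,1],[0,0,0,0,0,0,1]]'
python3 -m jog '[[0,0,0.004,0,0,0,1],[0,0,0.004,0,0,0,1],[0,0,0,0,0,0,1],[0,0,0,0,0,0,1],[0,0,0,0,0,0,1]]'
```

```text
t: 27.22
eef_pos: [0.4745, -0.072, 0.0298]
eef_rot: [3.141, 0.001, -0.184]
force: [-0.3, -0.1, -1.0]
finger_gap: 0.181
gripper_force: 40.0
t: 27.63
eef_pos: [0.475, -0.072, 0.0288]
eef_rot: [-3.14, 0.001, -0.184]
force: [-8.1, 0.5, 20.6]
finger_gap: 0.176
gripper_force: 40.0
```

```bash
python3 -m jog '[[0,0,-0.015,0,0,0,1],[0,0,-0.03,0,0,0,1],[0,0,-0.07,0,0,0,1],[0,0,-0.09,0,0,0,1],[0,0,-0.05,0,0,0,1]]'
python3 -m jog '[[0,0,0,0,0,-0.0272,1],[-0.02,-0.0805,0,0,0,0,1],[-0.02,-0.0805,0,0,0,0,1],[-0.02,-0.0805,0,0,0,0,1],[-0.02,-0.0805,0,0,0,0,1]]'
python3 -m jog '[[0,0,0,0,0,0,1],[0,0,0,0,0,0,1],[0,0,0,0,0,0,1],[0,0,0,0,0,0,1],[0,0,0,0,0,0,1]]'
python3 - <<'E'
from h import *
f=grab("wrist","w6")
for d in cut_out("wrist","reject_pan")[:2]:print(d["score"],rect(f,d["mask"],.028),d["centre"])
go([.453,.06,.024],np.radians(-5.6))
E
```

```text
t: 28.05
eef_pos: [0.476, -0.0728, 0.1317]
eef_rot: [-3.141, -0.003, -0.185]
force: [1.1, 0.3, -1.8]
finger_gap: 0.177
gripper_force: 40.0
t: 28.47
eef_pos: [0.4552, 0.0607, 0.1292]
eef_rot: [-3.14, -0.001, -0.099]
force: [2.0, 0.4, -2.0]
finger_gap: 0.179
gripper_force: 40.0
t: 28.88
eef_pos: [0.4558, 0.0579, 0.129]
eef_rot: [3.141, -0.0, -0.101]
force: [0.5, 0.1, -0.9]
finger_gap: 0.184
gripper_force: 40.0
0.93 [471.5  59.  147.5 100.8  -5.5] [301.0, 159.2]
pos [0.4557 0.0583 0.1289] rpy [-3.142 -0.    -0.1  ] shift [-0.0072 -0.0035  0.2623] rows 2.5 turn [-0.     -0.     -0.0008] rows 0.0 shift after turn [-0.0072 -0.0035  0.2623] F [ 0.6 -0.5 -2.2] gap 0.182 t 28.98
```

View pics/w6.png

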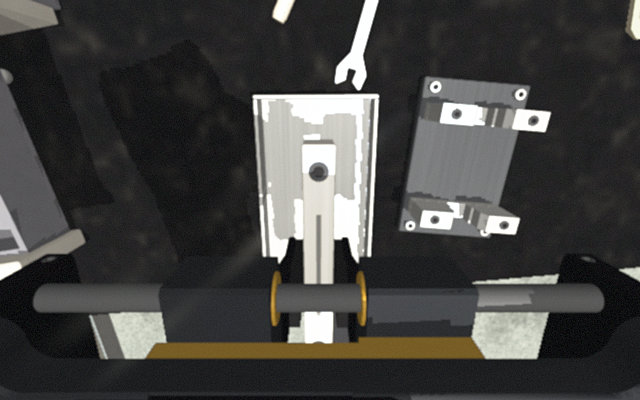

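```bash
python3 -m jog '[[-0.007,-0.003,0.06,0,0,0,1],[0,0,0.09,0,0,0,1],[0,0,0.06,0,0,0,1],[0,0,0.03,0,0,0,1],[0,0,0.01,0,0,0,1]]'
python3 -m jog '[[0,0,0.006,0,0,0,1],[0,0,0.005,0,0,0,1],[0,0,0.005,0,0,0,1],[0,0,0.005,0,0,0,1],[0,0,0,0,0,0,1]]'
python3 -m jog '[[0,0,0.004,0,0,0,1],[0,0,0.004,0,0,0,1],[0,0,0.004,0,0,0,1],[0,0,0,0,0,0,1],[0,0,0,0,0,0,1]]'
```

```text
t: 29.4
eef_pos: [0.4511, 0.0596, 0.0268]
eef_rot: [3.139, 0.003, -0.099]
force: [-0.2, -0.1, -0.9]
finger_gap: 0.178
gripper_force: 40.0
t: 29.82
eef_pos: [0.4533, 0.0611, 0.0209]
eef_rot: [-3.141, -0.001, -0.098]
force: [-1.8, 0.1, -2.2]
finger_gap: 0.175
gripper_force: 40.0
t: 30.23
eef_pos: [0.4528, 0.0608, 0.0157]
eef_rot: [3.141, 0.0, -0.098]
force: [0.4, 0.3, -2.0]
finger_gap: 0.18
gripper_force: 40.0
```

```bash
python3 -m jog '[[0,0,0.003,0,0,0,1],[0,0,0.003,0,0,0,1],[0,0,0,0,0,0,1],[0,0,0,0,0,0,1],[0,0,0,0,0,0,1]]'
```

```text
t: 30.65
eef_pos: [0.453, 0.0609, 0.0138]
eef_rot: [-3.141, 0.0, -0.098]
force: [-2.1, -0.9, 5.4]
finger_gap: 0.179
gripper_force: 40.0
```

Contact felt; release and lift.

```bash
python3 -m jog '[[0,0,0,0,0,0,0.3],[0,0,0,0,0,0,0.3],[0,0,0,0,0,0,0.3],[0,0,0,0,0,0,0.3],[0,0,-0.03,0,0,0,0.3]]'
python3 -m jog '[[0,0,-0.09,0,0,0,0.3],[0,0,-0.09,0,0,0,0.3],[0,0,-0.09,0,0,0,0.3],[0,0,-0.09,0,0,0,0.3],[0,0,-0.05,0,0,0,0.3]]'
python3 -m jog '[[0.09,0,0,0,0,0,0.3],[0.09,0.03,0,0,0,0,0.3],[0.05,0.05,0,0,0,0,0.3],[0,0,0,0,0,0,0.3],[0,0,0,0,0,0,0.3]]'
python3 - <<'E'
from h import *
f=grab("top","fin")
for n in("bar_1","timer","beaker","spanner"):
  for d in cut_out("top",n)[:2]:print(n,d["score"],rect(f,d["mask"],dict(bar_1=.027,timer=.06,beaker=.068,spanner=.004)[n]))
cv2.imwrite("pics/finc.png",cv2.resize(f["img"][100:300,130:480],None,fx=2.2,fy=2.2,interpolation=cv2.INTER_CUBIC))
E
```

```text
t: 31.07
eef_pos: [0.4512, 0.0604, 0.0239]
eef_rot: [3.139, 0.003, -0.098]
force: [-0.3, -0.1, 0.7]
finger_gap: 0.341
gripper_force: 0.0
t: 31.48
eef_pos: [0.4545, 0.061, 0.1933]
eef_rot: [-3.138, -0.004, -0.098]
force: [0.2, 0.5, 0.3]
finger_gap: 0.352
gripper_force: 0.0
t: 31.9
eef_pos: [0.5416, 0.018, 0.189]
eef_rot: [3.139, 0.0, -0.102]
force: [-1.3, 0.6, 0.5]
finger_gap: 0.353
gripper_force: 0.0
bar_1 0.76 [545.  339.5 136.   27.5   4.1]
timer 0.77 [656.2 120.6  69.7  38.9 -88.7]
beaker 0.87 [719.9  32.6  56.9  51.4   1.1]
beaker 0.4 [473.2 -70.  135.5  87.2 -10.8]
spanner 0.57 [651.8 -18.8  27.9  17.2  -8.4]
```

View pics/finc.png

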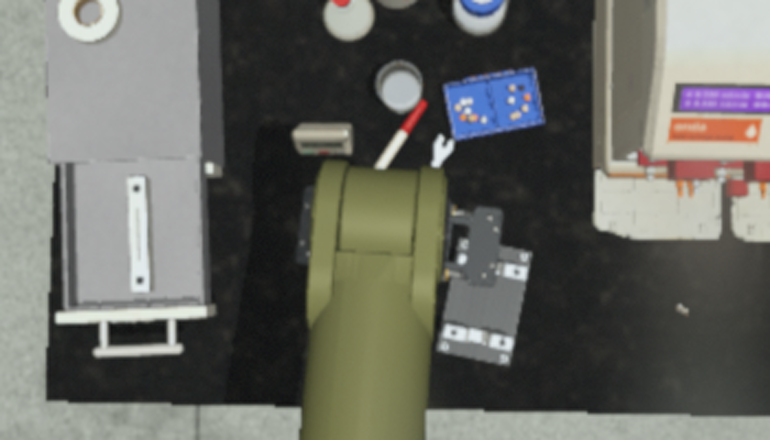

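Run:
```python
from h import *
from bench import job
f=grab("scene")
for d in cut_out("scene","bar_1")[:2]:print(d["score"],rect(f,d["mask"],.027))
f=grab("wrist")
for d in cut_out("wrist","bar_1")[:2]:print(d["score"],rect(f,d["mask"],.027))
print(job.hand_in())
```

```text
0.78 [620.9 392.9 131.3  45.5   5.3]
0.63 [439.8  51.2 143.6  33.3  -5.5]
0.69 [498.2 374.8  90.2  30.  -22.4]
0.68 [473.6  58.2  99.3  17.4  -5.2]
the job is handed in; nothing more can be done
None
```

The job is handed in, about 32 s into the 72 s allowed: the left bar stopped on the no-go step (sound) and lies flat in the top drawer, left open at its stop; the right bar went to the bottom of the slot (worn) and lies flat in the steel pan. The timer and beaker had not moved by the camera; the spanner was partly hidden by the arm in the last picture, and I never moved near it.

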